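# Clamp the sterilizer cover evenly

### The job

The little steam sterilizer is loaded and its cover is on; one crosswise pair of its four black knobs (back left and front right, seen from the selector side) has already been nipped, the other two are still loose. Turning clockwise, finish the first pass by nipping the two loose knobs lightly, to about 0.35 N m, so that the gasket beds evenly, then make the second pass over all four, each knob followed by the one across from it, to about 0.6 N m, when the cover is fully home. Keep the cover level all the while, do not lean on it or force a knob well beyond that, and leave the other things on the table where they are.

Things in the scene. Friction and masses are not known exactly. Their poses are not given: they have to be found in the camera images.
- sterilizer: small steam sterilizer, fixed: steel vessel 167 mm across at its flange on a grey heater base 184 mm across, black carrying handles at +y and -y (to 109 mm from the axis, 58 to 76 mm high), selector on its front (-x). Origin: centre of its underside, on the table; z up. Four steel lugs under the knobs carry the studs, tops 109.8 mm high. A rubber gasket on the flange holds the cover up
- cover: aluminium cover, 160 mm across, plate 8 mm thick, with a dial gauge in the middle (37 mm across, top 35 mm above the underside) and two small brass valves (to 28 mm). Origin: centre of its underside; z is its normal, vertical when level. It rides on the springy gasket, now about 1 mm above the lugs; the studs centre it, so it only sinks and tips. Gasket: 40 N per mm of even sinking
- knob_1: black wing knob, 80 mm from the sterilizer's axis at 45 deg from its +x (ccw from above), across from knob_3. Wing 42 long (knob x) x 13 thick (y) x 21 mm high, 10 to 31 mm above the origin, on a steel collar 28 mm across, 7 high. Origin: on its axis, underside of the collar; z up. Captive; any yaw. Clockwise from above tightens; it sinks 20 mm per turn (3.2 mm per rad). Already nipped
- knob_2: like knob_1, at 135 deg, across from knob_4. Loose: its collar stands 1 to 2 mm clear of the ear, 0.3 to 0.6 rad from touching; nipped after some 0.7 to 1.2 rad. Turning torque: the thread alone drags 0.22 N m; once bearing, each N of clamping force adds about 0.009 N m: 0.35 N m is some 14 N, 0.6 N m some 42 N. A knob stays where it is left
- knob_3: like knob_1, at 225 deg, already nipped (10 to 20 N). The wings are soft silicone and twist 1 rad per 2 N m, springing back when let go, so an arm that settles back after a step of turning relieves them: torque read at rest is 0.05 to 0.15 N m below that while turning (about 0.3 at rest when nipped, 0.5 to 0.55 when tight). From nipped to tight takes 1.2 to 1.6 rad of the gripper
- knob_4: like knob_1, at 315 deg, loose like knob_2. Nipping one pair can take most of the load off the other; that is normal in the first pass. Such a knob then turns at the thread's drag until it bears again
- ear_1 (a point): top face of the cover's forked ear under knob_1, on the knob's axis; about 119 mm above the table at the start, 117.8 mm when it meets its lug, up to 0.8 mm lower when clamped. A knob tightened alone presses its ear down 1 mm with some 18 N and tips the cover by about 0.006 rad (0.35 deg)
- ear_2 (a point): the same point of the ear under knob_2
- ear_3 (a point): the same point of the ear under knob_3
- ear_4 (a point): the same point of the ear under knob_4
- needle_holder: bystander: steel needle holder with yellow rings, 49x138x7 mm, lying flat; origin at the centre of its underside, y along it
- suture_pack: bystander: flat peel pouch of suture, 98x57x13 mm, lying; origin at the centre of its underside
- forceps: bystander: steel dissecting forceps, 15x104x10 mm, lying; origin at the centre of its underside, y along it
- cup_pink: bystander: clear cup with pink contents, 65 mm across, 68 mm high, standing; origin at the centre of its underside
- tape_roll: bystander: roll of white tape, 76 mm across, 19 mm high, lying flat; origin at the centre of its underside

How it is judged:
By the outcome, as a careful person would: the job done as asked, in the order asked, and still so for the second after the job is handed in, with the robot touching nothing.
It also fails if it takes over 72 s, if anything falls off the work surface, if the arm or the gripper's body presses on something with over 40 N, if the wrist force passes 120 N, or if a joint passes its speed limit or range.

### The arm

A 7-joint arm with a two-finger parallel gripper is mounted at the origin on a cart in front of the work surface, level with it; the furniture and walls round the work are solid. World frame = base frame: x ahead of the robot, y to its left, z up, the work surface at z = 0. Lengths are in m, angles in rad, forces in N, time in s.
With the tool pointing down it reaches from about 0.4 to 0.875 m from the base axis. Payload 4.4 kg.
Tool frame: the origin (TCP) lies at the very end of the fingers, on their centre line; the grasp point (between the pads) lies 19 mm behind it; z points along the fingers, y is the line along which they close (so a half turn about z gives the same grasp; the last joint's range is limited). The gripper opens to 85 mm and grips with 20 to 120 N. Pads are 22 mm wide; open, the fingers measure 114 mm over their backs; the gripper's body (76 mm by 85 mm) begins 54 mm behind the grasp point. The pads swing forward as they close: fully open they stand 13 mm farther back than shut.
Start: joints at [-1.316, 0.628, 0.038, 1.517, -0.027, 0.996, -0.02], TCP at [0.205, 0.617, 0.211] pointing down, gripper open.
Joint ranges: [-3.06, 3.06], [-0.37, 2.12], [-1.25, 1.32], [0.18, 2.47], [-1.1, 4.24], [0.23, 1.98], [-2.94, 2.94]. Speed limits (rad/s): [2.57, 2.57, 3.14, 3.14, 3.14, 3.14, 3.14].

### API

Orientations are given as a unit quaternion [w, x, y, z].
In Python, from rig import get_state, read_camera, camera_info, hand_in gives the robot as it stands. The module is installed in compiled form; this text tells all that it offers.
- The arm moves only by the tool step_arm, never from a script. Its argument "moves" is one flat list of numbers, 6 for each row, row after row: the shift along the tool's x, y, z in m, then the turn, a rotation vector about the tool's x, y, z in rad. In form: [dx, dy, dz, wx, wy, wz, dx, dy, dz, wx, wy, wz, ...]. A call has 1 to 5 rows; each row is the pose to reach, as a shift and turn from the pose commanded when the call began, along the tool's axes at that moment; what a row does not reach only later rows make up. A row lasts 1/8 s, in which the tool goes at most 62.5 mm and 10.7 degrees, less where a joint would pass 70% of its speed; a pose out of reach is approached as far as the arm can. A call with a gripper value outside its range is refused whole. "claw" is the opening in per cent of the stroke, from 0 (shut) to 100 (fully open), set as the call begins (left out, the last holds). The fingers move at their own pace and stop on an object; "squeeze" is the grip in N (left out, the last holds). Time passes only in rows, so rows that repeat a pose let the fingers close. It gives the time, the measured TCP pose, the force, the opening and the grip force at its end, in the units of the state.
- get_state(): the state, without advancing time (a new reading comes with each control period).
- read_camera(name): name is "scene" or "top" or "wrist"; returns the picture (480x640x3 uint8, red, green, blue); there is no depth.
- camera_info(name): a dict with "fx", "fy", "cx", "cy" (pixels), "R" (3x3) and "t" (3): a world point X has camera coordinates R X + t. Camera axes: x right, y down, z forward; pixel columns grow to the right and rows downward; lengths in m; the calibration is good to about 2 mm. A picture is of the moment at which its call begins: read the wrist's pose just before it. camera_info takes no time and is no camera call; for the wrist camera it gives the pose at the moment of the call.
- hand_in(): hands the job in; it is judged then, once.
The state is a dict: "clock": time; "joint_positions": joint angles; "qd": joint speeds; "tau": joint torques, N m; "ee_pos": TCP position; "ee_rot": TCP orientation; "wrist_force": force on the tool from outside, world axes, zero at the start; "wrist_torque": the same for the moment, N m; "opening": opening from 0.0 (shut) to 1.0 (fully open); "grasp_force": force on a finger pad.
Only numpy, scipy, OpenCV 4.12 (cv2) and the standard library are available. Lean on these libraries where they do the work, as an engineer would, in place of code of your own. Each camera call takes 0.05 s, during which the arm holds its last target. There are 200 camera calls.

## Working session

There is one attempt and no reset: what is moved stays moved. The work goes in short steps, Python scripts to look and compute and a tool call to move; the robot and the scene stay as the last step left them, time stands still between calls to the robot, and variables do not carry over. Pictures are saved under pics/ and viewed, at most 10 in all, crops included, and the job is handed in when it is done.

Besides the shell and the picture viewer there is one more tool, called as name(argument=value, ...), one argument or row to a line, values as JSON. step_arm: Moves the arm, as the interface text tells. Its arguments: {"type":"object","properties":{"moves":{"type":"array"},"claw":{"type":"number"},"squeeze":{"type":"number"}},"required":["moves"]}

```bash
mkdir -p pics; python3 - <<'E'
from rig import *
import cv2
s=get_state();print(s)
for n in("scene","top"):
    i=read_camera(n);cv2.imwrite(f"pics/{n}0.png",i[:,:,::-1]);c=camera_info(n);print(n,c)
E
```

```text
{'clock': 0.0, 'joint_positions': array([-1.31578771,  0.62933476,  0.03846575,  1.51837715, -0.02701346,
        0.99629652, -0.02001195]), 'qd': array([-0.00119725, -0.00055983, -0.00153013, -0.00149984,  0.00069129,
       -0.0004948 , -0.00175068]), 'tau': array([-3.03602437e-04, -5.63402760e+01,  1.22625243e+00, -1.93442023e+01,
        1.10078513e-02,  1.04314418e-02,  2.09005617e-05]), 'ee_pos': array([0.20473965, 0.6162107 , 0.210294  ]), 'ee_rot': array([-1.37979892e-04,  1.59736386e-01,  9.87159251e-01, -9.38473817e-04]), 'wrist_force': array([0.61461385, 0.32885053, 0.51770069]), 'wrist_torque': array([-0.01103727, -0.04372484, -0.02102736]), 'grasp_force': 0.0, 'opening': 1.0001748038142633}
scene {'fx': 544.3832052771098, 'fy': 544.3832052771098, 'cx': 313.5237870325005, 'cy': 248.95389865623036, 'R': array([[-0.84484755, -0.53467901, -0.01873426],
       [-0.26064552,  0.44192183, -0.8583525 ],
       [ 0.46722214, -0.72029401, -0.51271826]]), 't': array([0.67463131, 0.12105347, 0.87161359])}
top {'fx': 453.3304569015224, 'fy': 453.3304569015224, 'cx': 323.74249416573747, 'cy': 236.49480292753887, 'R': array([[-0.00104903, -0.99992021, -0.01258875],
       [-0.99732794,  0.00196571, -0.07302825],
       [ 0.07304717,  0.01247851, -0.99725042]]), 't': array([0.3072549 , 0.61644452, 0.87923455])}
```

View pics/top0.png

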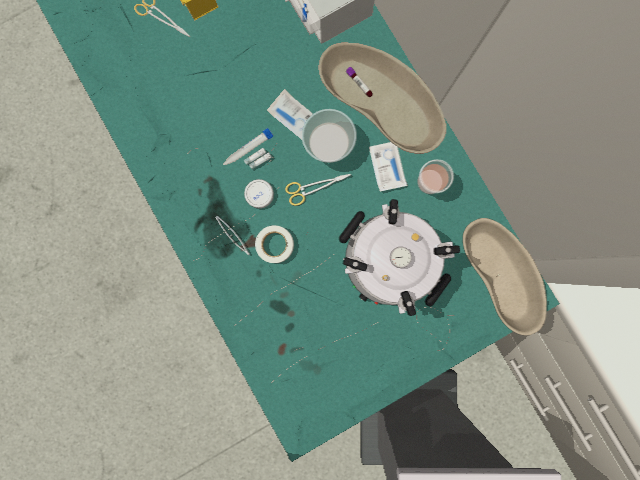

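View pics/scene0.png

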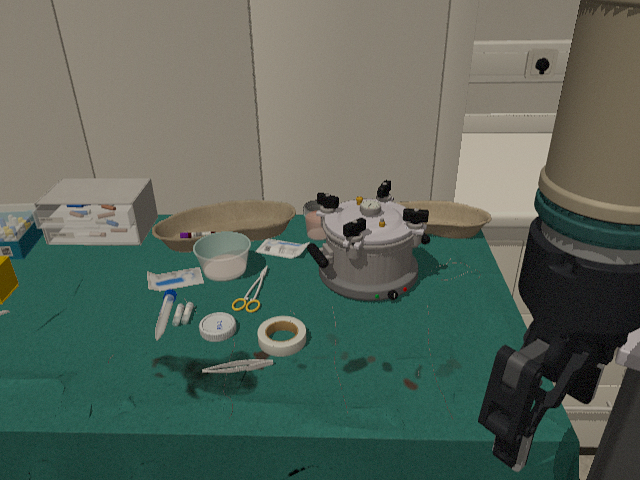

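Top view: the knobs are at about (393,211), (447,250), (408,302) and (355,264). The gauge is at (400,258) and the selector at (363,297), so −x of the sterilizer points down-left. That makes knob_1 the top one, knob_2 left, knob_3 bottom and knob_4 right.

```bash
cat >h.py <<'E'
import numpy as np,cv2
from rig import *
from scipy.spatial.transform import Rotation as Ro
def ray(c,uv,z):
    d=c['R'].T@np.array([(uv[0]-c['cx'])/c['fx'],(uv[1]-c['cy'])/c['fy'],1.]); o=-c['R'].T@c['t']
    return o+d*(z-o[2])/d[2]
def proj(c,X):
    p=c['R']@np.array(X)+c['t']; return np.array([c['fx']*p[0]/p[2]+c['cx'],c['fy']*p[1]/p[2]+c['cy']])
def tool():
    s=get_state();q=s['ee_rot'];R=Ro.from_quat([q[1],q[2],q[3],q[0]]).as_matrix();return s,R
def togo(X,yaw):
    "shift in tool axes and yaw turn about tool z; yaw=direction of tool x, mod pi"
    s,R=tool();y0=np.arctan2(R[1,0],R[0,0]);d=-(yaw-y0);d=(d+np.pi/2)%np.pi-np.pi/2
    print('shift',np.round(R.T@(np.array(X)-s['ee_pos']),4),'wz',round(d,3),'q7',round(s['joint_positions'][6],3),'tilt',np.round(R[:,2],4))
def rd():
    s,R=tool();print('t',round(s['clock'],2),'Tz',round(s['wrist_torque'][2],3),'T',np.round(s['wrist_torque'],2),'F',np.round(s['wrist_force'],1),'p',np.round(s['ee_pos'],4),'yaw',round(np.arctan2(R[1,0],R[0,0]),3),'q7',round(s['joint_positions'][6],3),'g',round(s['grasp_force'],1),'op',round(s['opening'],3),'tilt',np.round(R[:2,2],4))
E
python3 - <<'E'
from h import *
c=camera_info('top');i=cv2.imread('pics/top0.png')
m=(i.max(2)<50).astype('uint8')
x0,y0=330,190
n,l,st,ce=cv2.connectedComponentsWithStats(m[y0:y0+140,x0:x0+140])
for k in range(1,n):
    if st[k,4]<40: continue
    p=np.argwhere(l==k)[:,::-1].astype('float32')+[x0,y0]
    W=np.array([ray(c,u,.15)[:2] for u in p]); mu=W.mean(0); w,v=np.linalg.eigh(np.cov((W-mu).T))
    print(st[k],ce[k]+[x0,y0],mu.round(4),'ang',np.degrees(np.arctan2(v[1,1],v[0,1])).round(1),np.sqrt(w*12).round(3))
print('gauge',ray(c,(400,258),.146))
cv2.imwrite('pics/crop.png',cv2.resize(i[y0:y0+140,x0:x0+140],None,fx=4,fy=4,interpolation=2))
E
```

```text
[ 59  10   9  24 138] [392.60869565 212.1884058 ] [0.6494 0.1863] ang 174.1 [0.013 0.043]
[ 10  21  25  32 276] [351.7173913  226.66304348] [0.6246 0.2567] ang 144.1 [0.015 0.062]
[104  56  26   9 155] [445.89032258 249.94193548] [0.5843 0.0963] ang 95.6 [0.014 0.045]
[ 14  68  23  13 141] [354.77304965 263.93617021] [0.5606 0.2518] ang 71.9 [0.014 0.042]
[ 95  84  26  32 315] [437.95555556 289.37460317] [0.5174 0.1111] ang 143.6 [0.015 0.062]
[ 71 101  15  25 151] [407.93377483 303.34437086] [0.4939 0.1623] ang -160.1 [0.014 0.044]
gauge [0.57076638 0.17404391 0.146     ]
```

View pics/crop.png

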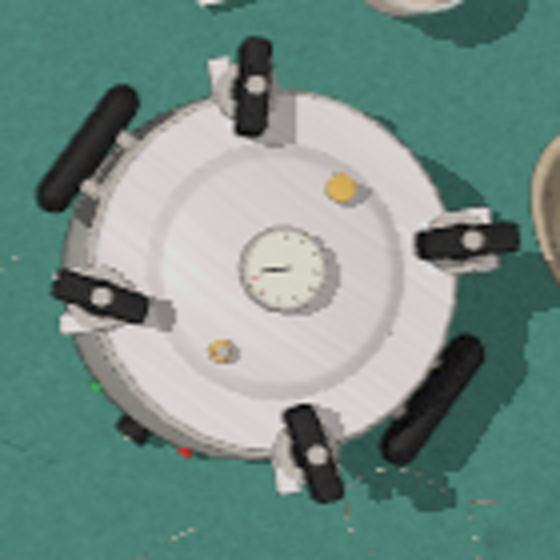

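The crop confirms four wings with clean outlines, with the selector at lower left. Centre is about (0.572, 0.174) and knob_1's bearing about 8.7°.

```bash
cat >>h.py <<'E'
C=np.array([.572,.174]);A0=np.radians(8.7)
K={k:C+.08*np.array([np.cos(A0+(k-1)*np.pi/2),np.sin(A0+(k-1)*np.pi/2)]) for k in(1,2,3,4)}
E
python3 - <<'E'
from h import *
print(K); togo([*K[2],.23],np.radians(71.9))
s,R=tool();c=camera_info('wrist');print(R.T@(-c['R'].T@c['t']-s['ee_pos']),(c['R']@R).round(3),c['fx'])
E
```

```text
{1: array([0.65107951, 0.18610087]), 2: array([0.55989913, 0.25307951]), 3: array([0.49292049, 0.16189913]), 4: array([0.58410087, 0.09492049])}
shift [-0.4516 -0.2327 -0.0192] wz 1.566 q7 -0.02 tilt [-5.0e-04 -1.6e-03 -1.0e+00]
[ 8.08011944e-02  5.18978910e-05 -1.62152517e-01] [[-0.     1.    -0.   ]
 [-0.95  -0.    -0.313]
 [-0.313  0.     0.95 ]] 403.7395934077331
```

step_arm(
  moves=[-0.06,-0.03,-0.02,0,0,0.18,-0.12,-0.06,-0.02,0,0,0.36,-0.17,-0.09,-0.02,0,0,0.54,-0.22,-0.115,-0.02,0,0,0.72,-0.27,-0.14,-0.02,0,0,0.9],
  claw=45,
  squeeze=60,
)

```text
clock: 0.72
ee_pos: [0.4183, 0.3968, 0.2311]
ee_rot: [0.0, 0.576, 0.818, -0.0]
wrist_force: [1.3, 1.2, 0.8]
opening: 0.451
grasp_force: 0.0
```

```bash
python3 -c "
from h import *
rd();togo([*K[2],.23],np.radians(71.9))"
```

```text
t 0.72 Tz -0.01 T [-0.   -0.06 -0.01] F [1.3 1.2 0.8] p [0.4183 0.3968 0.2311] yaw 1.914 q7 -0.292 g 0.0 op 0.451 tilt [-0.0001 -0.0003]
shift [-0.183   0.085   0.0012] wz 0.659 q7 -0.292 tilt [-1.e-04 -3.e-04 -1.e+00]
```

step_arm(
  moves=[-0.055,0.025,0,0,0,0.17,-0.11,0.05,0,0,0,0.34,-0.16,0.074,0.001,0,0,0.51,-0.183,0.085,0.001,0,0,0.66,-0.183,0.085,0.001,0,0,0.66],
)

```text
clock: 1.35
ee_pos: [0.5608, 0.2535, 0.2297]
ee_rot: [0.001, 0.809, 0.588, -0.0]
wrist_force: [-0.8, -0.5, -0.1]
opening: 0.452
grasp_force: 0.0
```

```bash
cat >>h.py <<'E'
def look(k,name,zt=.150,save=True):
    "wing of knob k from the wrist camera: middle and yaw on its top plane"
    c=camera_info('wrist');i=read_camera('wrist')[:,:,::-1].copy()
    if save: cv2.imwrite(f'pics/{name}.png',i)
    u=proj(c,[*K[k],zt]); m=(i.max(2)<60).astype('uint8')
    n,l,st,ce=cv2.connectedComponentsWithStats(m); best=None
    for j in range(1,n):
        if st[j,4]<800: continue
        p=np.argwhere(l==j)[:,::-1]; d=np.hypot(*(p-u).T).min()
        print('blob',st[j],'d',round(d,1))
        if best is None or d<best[0]: best=(d,p)
    h=cv2.convexHull(best[1].astype('int32')).reshape(-1,2)
    W=np.array([ray(c,q,zt)[:2] for q in h],'float32'); r=cv2.minAreaRect(W*1000)
    b=cv2.boxPoints(r)/1000; e=max([b[1]-b[0],b[2]-b[1]],key=np.linalg.norm)
    print('u',u.round(0),'rect',np.round(r[0],1),np.round(r[1],1),'yaw',np.degrees(np.arctan2(e[1],e[0])).round(1))
E
python3 -c "
from h import *
rd();look(2,'w2')"
```

```text
t 1.35 Tz 0.008 T [0.02 0.02 0.01] F [-0.8 -0.5 -0.1] p [0.5608 0.2535 0.2297] yaw 1.257 q7 -0.502 g 0.0 op 0.452 tilt [ 0.0002 -0.0019]
blob [ 365  164   83   41 1697] d 75.4
blob [ 447  272   68   35 1582] d 130.7
blob [    8   304   632   176 52693] d 79.7
u [323. 243.] rect [619.  272.8] [12.9 52.7] yaw -36.3
```

View pics/w2.png

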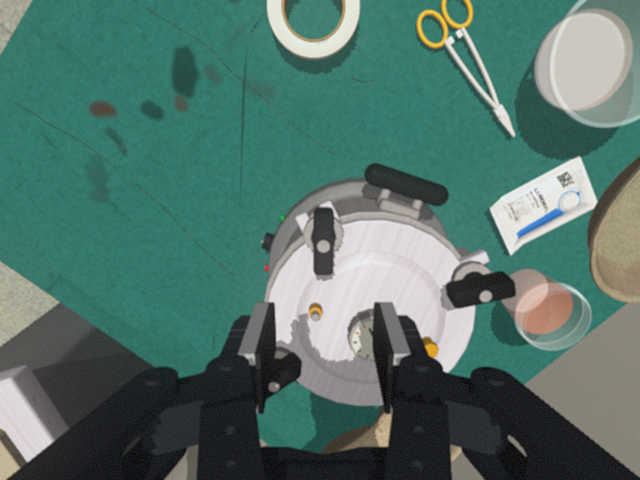

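Wrist view: knob_2's wing runs from (323,207) to (323,276) with its hub near (323,241), against a prediction of (323,243). Its blob fell below my area threshold, so I'll lower that.

```bash
sed -i 's/<800/<300/; s/print(.blob.*$/pass/' h.py; python3 -c "
from h import *
look(2,'w2b',.151);togo([*K[2],.131],np.radians(71.9))"
```

```text
u [327. 246.] rect [561.7 259.7] [32.1 13.2] yaw 72.9
shift [-0.0035  0.0027  0.0986] wz 0.009 q7 -0.501 tilt [-1.8e-03  5.0e-04 -1.0e+00]
```

step_arm(
  moves=[0,0,0.03,0,0,0,0,0,0.05,0,0,0,0,0,0.06,0,0,0,0,0,0.06,0,0,0],
)

```text
clock: 1.95
ee_pos: [0.5586, 0.2571, 0.1698]
ee_rot: [-0.0, 0.807, 0.59, -0.001]
wrist_force: [0.1, -0.4, 0.4]
opening: 0.452
grasp_force: 0.0
```

```bash
python3 -c "
from h import *
rd();togo([*K[2],.131],np.radians(72.3))"
```

```text
t 1.95 Tz 0.014 T [ 0.03 -0.01  0.01] F [ 0.1 -0.4  0.4] p [0.5586 0.2571 0.1698] yaw 1.263 q7 -0.469 g 0.0 op 0.452 tilt [-0.0014  0.0001]
shift [-0.0035  0.0025  0.0388] wz 0.001 q7 -0.469 tilt [-1.4e-03  1.0e-04 -1.0e+00]
```

step_arm(
  moves=[-0.0035,0.0025,0.02,0,0,0,-0.0035,0.0025,0.039,0,0,0,-0.0035,0.0025,0.039,0,0,0],
)

```text
clock: 2.33
ee_pos: [0.5602, 0.2523, 0.1309]
ee_rot: [-0.0, 0.808, 0.59, -0.001]
wrist_force: [-0.1, 0.4, -0.6]
opening: 0.447
grasp_force: 0.0
```

step_arm(
  moves=[0,0,0,0,0,0,0,0,0,0,0,0,0,0,0,0,0,0],
  claw=0,
  squeeze=50,
)

```text
clock: 2.7
ee_pos: [0.5613, 0.2523, 0.1319]
ee_rot: [0.0, 0.808, 0.59, 0.001]
wrist_force: [-0.6, -0.3, -0.4]
opening: -0.001
grasp_force: 0.0
```

```bash
python3 -c "
from h import *
rd()"
```

```text
t 2.7 Tz -0.049 T [-0.    0.01 -0.05] F [-0.6 -0.3 -0.4] p [0.5613 0.2523 0.1319] yaw 1.261 q7 -0.439 g 0.0 op -0.001 tilt [0.001  0.0006]
```

```bash
python3 -c "
from h import *
a=read_camera('wrist')[:,:,::-1];b=read_camera('scene')[150:330,240:480,::-1]
cv2.imwrite('pics/m.png',np.hstack([cv2.resize(a,(400,300)),cv2.resize(b,(400,300))]))"
```

```text
(no output)
```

View pics/m.png

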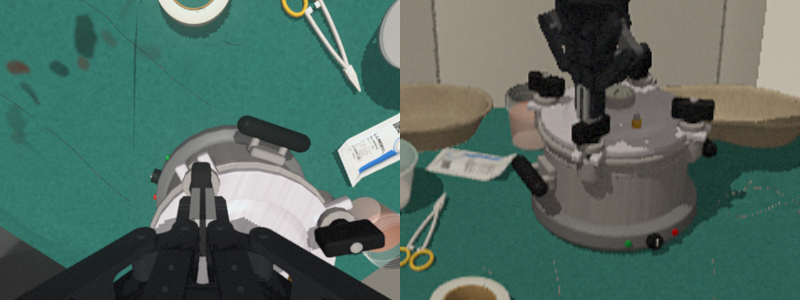

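The wrist image (left) shows knob_2's wing sticking out ahead of the shut fingers, at about (202,175). In the scene view (right) the fingertips look as if they are at or above the wing. I'll check heights by triangulating across the two start views.

```bash
python3 - <<'E'
from h import *
ct,cs=camera_info('top'),camera_info('scene')
i=cv2.imread('pics/scene0.png');m=(i.max(2)<50).astype('uint8')
n,l,st,ce=cv2.connectedComponentsWithStats(m[170:260,300:440])
S=[(st[j],ce[j]+[300,170]) for j in range(1,n) if st[j,4]>60]
for x in S:print(x[0]+[300,170,0,0,0],x[1].round(1))
for k in K:
  print(k,[proj(cs,[*K[k],z]).round(1).tolist() for z in(.11,.13,.14,.15)])
s=get_state();print(s['ee_pos'],proj(cs,s['ee_pos']),proj(camera_info('wrist'),s['ee_pos']),proj(camera_info('wrist'),[*K[2],.15]))
j=cv2.imread('pics/m.png')
E
```

```text
[377 180  14  18 164] [383.9 189.5]
[316 193  23  16 255] [327.4 200.6]
[403 209  26  15 311] [415.3 215.6]
[343 218  23  20 300] [354.1 227.8]
[421 233   9  11  77] [424.9 238.7]
[307 243  20  17 188] [315.2 252. ]
1 [[326.2, 215.4], [326.2, 205.4], [326.1, 200.4], [326.1, 195.3]]
2 [[352.6, 244.4], [352.8, 233.8], [352.9, 228.4], [353.1, 222.9]]
3 [[412.9, 231.2], [413.8, 220.8], [414.2, 215.6], [414.7, 210.2]]
4 [[382.0, 204.3], [382.5, 194.6], [382.8, 189.7], [383.0, 184.7]]
[0.56112738 0.25211657 0.1316103 ] [352.47213941 232.49142855] [324.68907083 299.06902443] [321.11066829 318.48646589]
```

```bash
python3 -c "
from h import *
a=read_camera('wrist')[180:480,200:440,::-1];b=read_camera('scene')[170:270,310:430,::-1]
cv2.imwrite('pics/m2.png',np.hstack([cv2.resize(a,(400,500),interpolation=2),cv2.resize(b,(400,500),interpolation=2)]));rd()"
```

```text
t 2.9 Tz 0.052 T [0.04 0.03 0.05] F [ 0.4 -0.2  1.7] p [0.5611 0.2521 0.1316] yaw 1.261 q7 -0.439 g 1.1 op 0.002 tilt [0.0005 0.0004]
```

View pics/m2.png

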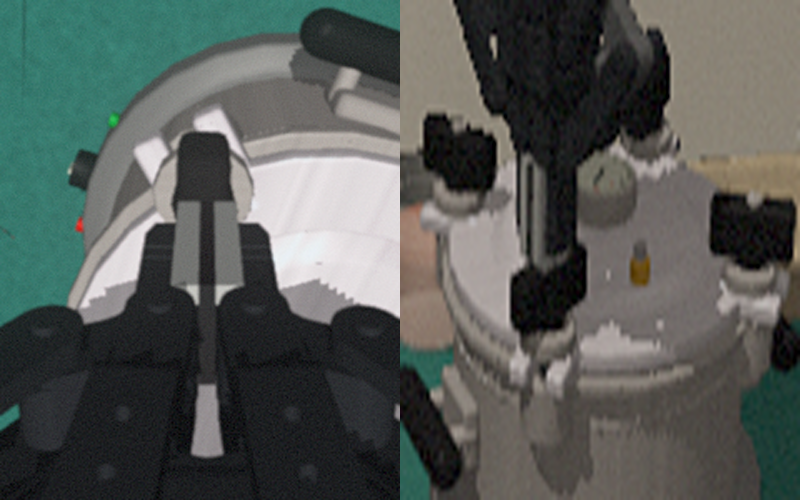

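The pads (front edge at crop row 200) lie over the wing top with almost no gap, so the finger ends sit higher than the TCP figure suggests. I'll reopen, go 9 mm lower (this still clears the ear) and close again.

step_arm(
  moves=[0,0,-0.006,0,0,0,0,0,-0.006,0,0,0,0,0,0,0,0,0,0,0,0.009,0,0,0,0,0,0.009,0,0,0],
  claw=45,
)

```text
clock: 3.52
ee_pos: [0.56, 0.2517, 0.1209]
ee_rot: [-0.0, 0.808, 0.589, -0.001]
wrist_force: [-0.7, 1.2, -0.8]
opening: 0.446
grasp_force: 0.0
```

step_arm(
  moves=[0,0,0,0,0,0,0,0,0,0,0,0,0,0,0,0,0,0],
  claw=0,
)

```text
clock: 3.9
ee_pos: [0.5604, 0.2521, 0.1224]
ee_rot: [-0.0, 0.808, 0.59, -0.0]
wrist_force: [-3.1, -0.4, 2.3]
opening: 0.126
grasp_force: 52.0
```

```bash
python3 -c "
from h import *
rd()"
```

```text
t 3.9 Tz -0.01 T [-0.06  0.47 -0.01] F [-3.1 -0.4  2.3] p [0.5604 0.2521 0.1224] yaw 1.261 q7 -0.434 g 52.0 op 0.126 tilt [-0.0009  0.0002]
```

step_arm(
  moves=[0,0,0.0004,0,0,0.15,0,0,0.0009,0,0,0.3,0,0,0.0013,0,0,0.45,0,0,0.0016,0,0,0.55],
)

```text
clock: 4.4
ee_pos: [0.5608, 0.2518, 0.1212]
ee_rot: [0.0, 0.938, 0.347, -0.0]
wrist_force: [-2.6, -1.0, 3.3]
opening: 0.13
grasp_force: 52.3
```

```bash
python3 -c "
from h import *
rd()"
```

```text
t 4.4 Tz 0.246 T [-0.27  0.55  0.25] F [-2.6 -1.   3.3] p [0.5608 0.2518 0.1212] yaw 0.708 q7 -0.86 g 52.3 op 0.13 tilt [-0.0001 -0.0003]
```

step_arm(
  moves=[0,0,0.0002,0,0,0.08,0,0,0.0005,0,0,0.16],
)

```text
clock: 4.65
ee_pos: [0.5609, 0.2517, 0.1208]
ee_rot: [0.0, 0.963, 0.271, -0.0]
wrist_force: [-3.2, -1.2, 5.3]
opening: 0.13
grasp_force: 52.5
```

```bash
python3 -c "
from h import *
rd()"
```

```text
t 4.65 Tz 0.272 T [-0.32  0.61  0.27] F [-3.2 -1.2  5.3] p [0.5609 0.2517 0.1208] yaw 0.549 q7 -0.983 g 52.5 op 0.13 tilt [ 0.0001 -0.0003]
```

step_arm(
  moves=[0,0,0.0001,0,0,0.08,0,0,0.0003,0,0,0.16],
)

```text
clock: 4.9
ee_pos: [0.5609, 0.2516, 0.1204]
ee_rot: [0.0, 0.981, 0.193, -0.0]
wrist_force: [-3.2, -0.8, 5.1]
opening: 0.133
grasp_force: 52.5
```

```bash
python3 -c "
from h import *
rd()"
```

```text
t 4.9 Tz 0.359 T [-0.41  0.56  0.36] F [-3.2 -0.8  5.1] p [0.5609 0.2516 0.1204] yaw 0.389 q7 -1.109 g 52.5 op 0.133 tilt [ 0.     -0.0005]
```

step_arm(
  moves=[0,0,0,0,0,0,0,0,0,0,0,0,0,0,-0.03,0,0,0,0,0,-0.07,0,0,0],
  claw=45,
)

```text
clock: 5.4
ee_pos: [0.5605, 0.2518, 0.1896]
ee_rot: [0.0, 0.981, 0.194, -0.001]
wrist_force: [0.6, 0.1, 0.1]
opening: 0.452
grasp_force: 0.0
```

```bash
python3 -c "
from h import *
rd();togo([*K[4],.20],np.radians(95.6))"
```

```text
t 5.4 Tz -0.03 T [ 0.04 -0.06 -0.03] F [0.6 0.1 0.1] p [0.5605 0.2518 0.1896] yaw 0.391 q7 -1.165 g 0.0 op 0.452 tilt [-0.0016 -0.001 ]
shift [-0.038   0.154  -0.0102] wz -1.277 q7 -1.165 tilt [-0.0016 -0.001  -1.    ]
```

step_arm(
  moves=[-0.01,0.045,-0.005,0,0,-0.18,-0.02,0.09,-0.008,0,0,-0.36,-0.03,0.13,-0.01,0,0,-0.54,-0.038,0.154,-0.01,0,0,-0.72,-0.038,0.154,-0.01,0,0,-0.9],
)

```text
clock: 6.02
ee_pos: [0.5851, 0.0914, 0.2002]
ee_rot: [0.001, 0.798, 0.602, 0.0]
wrist_force: [-0.5, 0.5, 0.1]
opening: 0.452
grasp_force: 0.0
```

step_arm(
  moves=[0,0,0,0,0,-0.18,0,0,0,0,0,-0.377,0,0,0,0,0,-0.377,0,0,0,0,0,-0.377],
)

```text
clock: 6.52
ee_pos: [0.5846, 0.095, 0.1998]
ee_rot: [0.0, 0.673, 0.74, 0.0]
wrist_force: [0.7, -0.1, -0.1]
opening: 0.449
grasp_force: 0.0
```

```bash
python3 -c "
from h import *
look(4,'w4',.151);rd();togo([*K[4],.121],np.radians(95.6))"
```

```text
u [324. 260.] rect [583.3  96.3] [13.9 43.5] yaw -85.2
t 6.58 Tz -0.007 T [-0.   -0.01 -0.01] F [0.3 0.5 0.1] p [0.5845 0.0951 0.1998] yaw 1.665 q7 0.114 g 0.0 op 0.451 tilt [ 0.0001 -0.0001]
shift [-0.0001 -0.0004  0.0788] wz -0.003 q7 0.114 tilt [ 1.e-04 -1.e-04 -1.e+00]
```

step_arm(
  moves=[0,0,0.04,0,0,0,0,-0.0005,0.065,0,0,0,0,-0.0005,0.082,0,0,0,0,-0.0005,0.082,0,0,0],
)

```text
clock: 7.08
ee_pos: [0.5832, 0.095, 0.1168]
ee_rot: [-0.001, 0.672, 0.74, -0.001]
wrist_force: [-0.5, -0.3, -0.5]
opening: 0.449
grasp_force: 0.0
```

step_arm(
  moves=[0,0,0,0,0,0,0,0,0,0,0,0,0,0,0,0,0,0],
  claw=0,
)

```text
clock: 7.45
ee_pos: [0.584, 0.0951, 0.1189]
ee_rot: [0.0, 0.672, 0.74, 0.0]
wrist_force: [-2.6, -0.9, 6.6]
opening: 0.135
grasp_force: 50.4
```

```bash
python3 -c "
from h import *
rd()"
```

```text
t 7.45 Tz -0.044 T [-0.08  0.61 -0.04] F [-2.6 -0.9  6.6] p [0.584  0.0951 0.1189] yaw 1.668 q7 0.157 g 50.4 op 0.135 tilt [0.0005 0.0004]
```

step_arm(
  moves=[0,0,0,0,0,0.15,0,0,0.0004,0,0,0.3,0,0,0.0008,0,0,0.45,0,0,0.001,0,0,0.55],
)

```text
clock: 7.95
ee_pos: [0.5849, 0.0948, 0.1179]
ee_rot: [0.001, 0.849, 0.529, 0.001]
wrist_force: [-1.1, -2.0, 4.2]
opening: 0.131
grasp_force: 50.2
```

```bash
python3 -c "
from h import *
rd()"
```

```text
t 7.95 Tz 0.246 T [-0.26  0.24  0.25] F [-1.1 -2.   4.2] p [0.5849 0.0948 0.1179] yaw 1.115 q7 -0.258 g 50.2 op 0.131 tilt [ 0.0024 -0.0003]
```

step_arm(
  moves=[0,0,0.0002,0,0,0.1,0,0,0.0005,0,0,0.2],
)

```text
clock: 8.2
ee_pos: [0.5853, 0.0946, 0.1176]
ee_rot: [0.001, 0.897, 0.442, 0.001]
wrist_force: [-1.1, -0.8, 5.2]
opening: 0.132
grasp_force: 50.3
```

```bash
python3 -c "
from h import *
rd()"
```

```text
t 8.2 Tz 0.292 T [-0.37  0.14  0.29] F [-1.1 -0.8  5.2] p [0.5853 0.0946 0.1176] yaw 0.916 q7 -0.409 g 50.3 op 0.132 tilt [ 0.0031 -0.0005]
```

step_arm(
  moves=[0,0,0.0001,0,0,0.06,0,0,0.0002,0,0,0.12],
)

```text
clock: 8.45
ee_pos: [0.5854, 0.0944, 0.1173]
ee_rot: [0.001, 0.922, 0.388, 0.001]
wrist_force: [-0.7, -2.4, 4.0]
opening: 0.134
grasp_force: 50.2
```

```bash
python3 -c "
from h import *
rd()"
```

```text
t 8.45 Tz 0.363 T [-0.44  0.07  0.36] F [-0.7 -2.4  4. ] p [0.5854 0.0944 0.1173] yaw 0.797 q7 -0.5 g 50.2 op 0.134 tilt [ 0.0033 -0.0009]
```

step_arm(
  moves=[0,0,0,0,0,0,0,0,0,0,0,0,0,0,-0.03,0,0,0,0,0,-0.08,0,0,0],
  claw=45,
)

```text
clock: 8.95
ee_pos: [0.5826, 0.0953, 0.1954]
ee_rot: [-0.0, 0.921, 0.389, -0.002]
wrist_force: [1.5, 1.4, -0.6]
opening: 0.447
grasp_force: 0.0
```

```bash
python3 -c "
from h import *
rd();togo([*K[1],.20],np.radians(174.1))"
```

```text
t 8.95 Tz -0.05 T [-0.02 -0.02 -0.05] F [ 1.5  1.4 -0.6] p [0.5826 0.0953 0.1954] yaw 0.799 q7 -0.564 g 0.0 op 0.447 tilt [-0.0039 -0.0006]
shift [ 0.1128 -0.0143 -0.0049] wz 0.901 q7 -0.564 tilt [-3.9e-03 -6.0e-04 -1.0e+00]
```

step_arm(
  moves=[0.03,-0.004,-0.005,0,0,-0.18,0.06,-0.008,-0.005,0,0,-0.36,0.09,-0.012,-0.005,0,0,-0.54,0.113,-0.0143,-0.005,0,0,-0.72,0.113,-0.0143,-0.005,0,0,-0.9],
)

```text
clock: 9.57
ee_pos: [0.6532, 0.1885, 0.2005]
ee_rot: [-0.0, 0.657, 0.754, 0.001]
wrist_force: [-0.4, -0.7, -0.7]
opening: 0.446
grasp_force: 0.0
```

step_arm(
  moves=[0,0,0,0,0,-0.18,0,0,0,0,0,-0.36,0,0,0,0,0,-0.54,0,0,0,0,0,-0.72,0,0,0,0,0,-0.9],
)

```text
clock: 10.2
ee_pos: [0.6526, 0.186, 0.2009]
ee_rot: [-0.0, 0.266, 0.964, 0.0]
wrist_force: [0.3, 0.2, 0.9]
opening: 0.452
grasp_force: 0.0
```

step_arm(
  moves=[0,0,0,0,0,-0.18,0,0,0,0,0,-0.36,0,0,0,0,0,-0.44,0,0,0,0,0,-0.44,0,0,0,0,0,-0.44],
)

```text
clock: 10.82
ee_pos: [0.6526, 0.1859, 0.201]
ee_rot: [-0.0, 0.053, 0.999, -0.0]
wrist_force: [-0.1, 1.0, 0.2]
opening: 0.45
grasp_force: 0.0
```

```bash
python3 -c "
from h import *
look(1,'w1',.150);rd();togo([*K[1],.118],np.radians(174.1))"
```

```text
u [324. 256.] rect [647.3 184.8] [13.9 42.7] yaw -6.1
t 10.88 Tz 0.015 T [ 0.09 -0.    0.02] F [-0.1  0.4  0.4] p [0.6526 0.1859 0.201 ] yaw 3.037 q7 1.148 g 0.0 op 0.448 tilt [-0.0001 -0.0001]
shift [0.0015 0.     0.083 ] wz -0.002 q7 1.148 tilt [-1.e-04 -1.e-04 -1.e+00]
```

step_arm(
  moves=[0.0025,-0.0008,0.04,0,0,0,0.0025,-0.0008,0.065,0,0,0,0.0025,-0.0008,0.082,0,0,0,0.0025,-0.0008,0.082,0,0,0],
)

```text
clock: 11.38
ee_pos: [0.6493, 0.1853, 0.1179]
ee_rot: [-0.001, 0.052, 0.999, -0.0]
wrist_force: [0.4, -0.3, 0.4]
opening: 0.451
grasp_force: 0.0
```

step_arm(
  moves=[0,0,0,0,0,0,0,0,-0.0005,0,0,0,0,0,-0.001,0,0,0],
  claw=0,
  squeeze=65,
)

```text
clock: 11.75
ee_pos: [0.6507, 0.1845, 0.1208]
ee_rot: [0.001, 0.052, 0.999, -0.0]
wrist_force: [0.3, -2.5, -0.4]
opening: 0.126
grasp_force: 64.3
```

```bash
python3 -c "
from h import *
rd()"
```

```text
t 11.75 Tz 0.052 T [-0.5  -0.12  0.05] F [ 0.3 -2.5 -0.4] p [0.6507 0.1845 0.1208] yaw 3.037 q7 1.146 g 64.3 op 0.126 tilt [ 0.0014 -0.0008]
```

step_arm(
  moves=[0,0,0.0003,0,0,0.14,0,0,0.0006,0,0,0.28,0,0,0.001,0,0,0.42,0,0,0.0014,0,0,0.56],
)

```text
clock: 12.25
ee_pos: [0.6509, 0.1846, 0.1201]
ee_rot: [0.001, 0.328, 0.945, 0.0]
wrist_force: [-1.3, -3.4, 4.1]
opening: 0.127
grasp_force: 65.1
```

```bash
python3 -c "
from h import *
rd()"
```

```text
t 12.25 Tz 0.392 T [-0.61  0.17  0.39] F [-1.3 -3.4  4.1] p [0.6509 0.1846 0.1201] yaw 2.474 q7 0.702 g 65.1 op 0.127 tilt [ 0.0021 -0.0007]
```

step_arm(
  moves=[0,0,0.0002,0,0,0.13,0,0,0.0004,0,0,0.26],
)

```text
clock: 12.5
ee_pos: [0.651, 0.1846, 0.1196]
ee_rot: [0.001, 0.447, 0.894, 0.0]
wrist_force: [-0.2, -3.7, 3.5]
opening: 0.129
grasp_force: 64.9
```

```bash
python3 -c "
from h import *
rd()"
```

```text
t 12.5 Tz 0.458 T [-0.64  0.05  0.46] F [-0.2 -3.7  3.5] p [0.651  0.1846 0.1196] yaw 2.215 q7 0.497 g 64.9 op 0.129 tilt [ 0.0023 -0.0008]
```

step_arm(
  moves=[0,0,0.0002,0,0,0.14,0,0,0.0005,0,0,0.28],
)

```text
clock: 12.75
ee_pos: [0.6511, 0.1846, 0.1191]
ee_rot: [0.001, 0.568, 0.823, 0.0]
wrist_force: [-0.8, -3.4, 4.1]
opening: 0.13
grasp_force: 65.2
```

```bash
python3 -c "
from h import *
rd()"
```

```text
t 12.75 Tz 0.545 T [-0.71  0.02  0.54] F [-0.8 -3.4  4.1] p [0.6511 0.1846 0.1191] yaw 1.935 q7 0.277 g 65.2 op 0.13 tilt [ 0.0025 -0.0009]
```

step_arm(
  moves=[0,0,0.0001,0,0,0.08,0,0,0.0003,0,0,0.16],
)

```text
clock: 13.0
ee_pos: [0.6512, 0.1845, 0.1189]
ee_rot: [0.001, 0.631, 0.776, 0.0]
wrist_force: [0.3, -3.2, 4.6]
opening: 0.131
grasp_force: 65.2
```

```bash
python3 -c "
from h import *
rd()"
```

```text
t 13.0 Tz 0.541 T [-0.7   0.09  0.54] F [ 0.3 -3.2  4.6] p [0.6512 0.1845 0.1189] yaw 1.777 q7 0.152 g 65.2 op 0.131 tilt [ 0.0027 -0.001 ]
```

step_arm(
  moves=[0,0,0.0001,0,0,0.1],
)

```text
clock: 13.12
ee_pos: [0.6513, 0.1846, 0.1188]
ee_rot: [0.001, 0.669, 0.743, 0.001]
wrist_force: [-0.5, -3.1, 4.0]
opening: 0.128
grasp_force: 65.1
```

```bash
python3 -c "
from h import *
rd()"
```

```text
t 13.12 Tz 0.611 T [-0.67  0.02  0.61] F [-0.5 -3.1  4. ] p [0.6513 0.1846 0.1188] yaw 1.676 q7 0.072 g 65.1 op 0.128 tilt [ 0.0028 -0.0009]
```

step_arm(
  moves=[0,0,0,0,0,0,0,0,0,0,0,0,0,0,-0.03,0,0,0,0,0,-0.08,0,0,0],
  claw=45,
)

```text
clock: 13.62
ee_pos: [0.6484, 0.186, 0.1961]
ee_rot: [-0.002, 0.668, 0.744, -0.002]
wrist_force: [1.2, 0.3, -0.0]
opening: 0.45
grasp_force: 0.0
```

```bash
python3 -c "
from h import *
rd();togo([*K[3],.20],np.radians(20))"
```

```text
t 13.62 Tz 0.039 T [ 0.08 -0.04  0.04] F [ 1.2  0.3 -0. ] p [0.6484 0.186  0.1961] yaw 1.679 q7 0.042 g 0.0 op 0.45 tilt [-0.0046 -0.0003]
shift [-0.0071 -0.1572 -0.0031] wz 1.33 q7 0.042 tilt [-4.6e-03 -3.0e-04 -1.0e+00]
```

step_arm(
  moves=[-0.001,-0.04,-0.003,0,0,0.18,-0.003,-0.08,-0.003,0,0,0.36,-0.005,-0.12,-0.003,0,0,0.54,-0.007,-0.157,-0.003,0,0,0.72,-0.007,-0.157,-0.003,0,0,0.9],
)

```text
clock: 14.25
ee_pos: [0.4914, 0.1622, 0.2004]
ee_rot: [-0.001, 0.926, 0.377, -0.001]
wrist_force: [0.4, -0.1, 0.4]
opening: 0.45
grasp_force: 0.0
```

step_arm(
  moves=[0,0,0,0,0,0.18,0,0,0,0,0,0.36,0,0,0,0,0,0.43,0,0,0,0,0,0.43,0,0,0,0,0,0.43],
)

```text
clock: 14.88
ee_pos: [0.4947, 0.162, 0.2004]
ee_rot: [-0.0, 0.985, 0.174, 0.0]
wrist_force: [0.1, 0.3, 0.2]
opening: 0.444
grasp_force: 0.0
```

```bash
python3 -c "
from h import *
look(3,'w3',.150);rd();togo([*K[3],.118],np.radians(20))"
```

```text
u [324. 261.] rect [491.7 160. ] [36.3 13.4] yaw 20.7
t 14.93 Tz -0.031 T [-0.04  0.02 -0.03] F [ 0.6 -0.4  0.4] p [0.4947 0.1619 0.2004] yaw 0.349 q7 -1.031 g 0.0 op 0.452 tilt [-0.0001  0.0005]
shift [-0.0017 -0.0005  0.0824] wz 0.0 q7 -1.031 tilt [-1.e-04  5.e-04 -1.e+00]
```

step_arm(
  moves=[-0.002,0.0003,0.04,0,0,0.01,-0.002,0.0003,0.065,0,0,0,-0.002,0.0003,0.082,0,0,0,-0.002,0.0003,0.082,0,0,0],
)

```text
clock: 15.42
ee_pos: [0.4924, 0.1605, 0.1177]
ee_rot: [0.0, 0.985, 0.173, -0.001]
wrist_force: [-0.0, 1.4, 0.6]
opening: 0.448
grasp_force: 0.0
```

step_arm(
  moves=[0,0,0,0,0,0,0,0,-0.0005,0,0,0,0,0,-0.001,0,0,0],
  claw=0,
)

```text
clock: 15.8
ee_pos: [0.4937, 0.1606, 0.1199]
ee_rot: [0.0, 0.985, 0.173, 0.001]
wrist_force: [2.7, -1.1, -5.3]
opening: 0.127
grasp_force: 64.4
```

```bash
python3 -c "
from h import *
rd()"
```

```text
t 15.8 Tz -0.048 T [-0.25 -0.53 -0.05] F [ 2.7 -1.1 -5.3] p [0.4937 0.1606 0.1199] yaw 0.348 q7 -0.924 g 64.4 op 0.127 tilt [ 0.002  -0.0002]
```

step_arm(
  moves=[0,0,0.0005,0,0,0.14,0,0,0.001,0,0,0.28,0,0,0.0014,0,0,0.42,0,0,0.0018,0,0,0.56],
)

```text
clock: 16.3
ee_pos: [0.4939, 0.16, 0.119]
ee_rot: [0.0, 0.994, -0.108, 0.001]
wrist_force: [-0.5, -2.5, 7.7]
opening: 0.124
grasp_force: 66.1
```

```bash
python3 -c "
from h import *
rd()"
```

```text
t 16.3 Tz 0.48 T [-0.6   0.27  0.48] F [-0.5 -2.5  7.7] p [0.4939 0.16   0.119 ] yaw -0.215 q7 -1.352 g 66.1 op 0.124 tilt [ 0.0021 -0.0003]
```

step_arm(
  moves=[0,0,0,0,0,0.12,0,0,0.0001,0,0,0.24],
)

```text
clock: 16.55
ee_pos: [0.4938, 0.1598, 0.1186]
ee_rot: [0.0, 0.974, -0.225, 0.001]
wrist_force: [-0.8, -2.6, 3.4]
opening: 0.123
grasp_force: 65.7
```

```bash
python3 -c "
from h import *
rd()"
```

```text
t 16.55 Tz 0.566 T [-0.77  0.1   0.57] F [-0.8 -2.6  3.4] p [0.4938 0.1598 0.1186] yaw -0.454 q7 -1.54 g 65.7 op 0.123 tilt [ 0.0019 -0.0011]
```

step_arm(
  moves=[0,0,0.0002,0,0,0.1],
)

```text
clock: 16.68
ee_pos: [0.4937, 0.1597, 0.1184]
ee_rot: [0.0, 0.962, -0.274, 0.001]
wrist_force: [-0.7, -4.0, 4.1]
opening: 0.129
grasp_force: 65.8
```

```bash
python3 -c "
from h import *
rd()"
```

```text
t 16.68 Tz 0.541 T [-0.74  0.13  0.54] F [-0.7 -4.   4.1] p [0.4937 0.1597 0.1184] yaw -0.554 q7 -1.619 g 65.8 op 0.129 tilt [ 0.0019 -0.0013]
```

step_arm(
  moves=[0,0,0.0003,0,0,0.15],
)

```text
clock: 16.8
ee_pos: [0.4937, 0.1596, 0.1181]
ee_rot: [0.0, 0.939, -0.345, 0.001]
wrist_force: [-1.5, -3.7, 4.3]
opening: 0.126
grasp_force: 65.8
```

```bash
python3 -c "
from h import *
rd()"
```

```text
t 16.8 Tz 0.566 T [-0.88  0.12  0.57] F [-1.5 -3.7  4.3] p [0.4937 0.1596 0.1181] yaw -0.705 q7 -1.74 g 65.8 op 0.126 tilt [ 0.0018 -0.0013]
```

step_arm(
  moves=[0,0,0.0002,0,0,0.12],
)

```text
clock: 16.92
ee_pos: [0.4936, 0.1595, 0.1179]
ee_rot: [0.0, 0.916, -0.401, 0.001]
wrist_force: [0.0, -2.9, 4.0]
opening: 0.133
grasp_force: 65.7
```

```bash
python3 -c "
from h import *
rd()"
```

```text
t 16.93 Tz 0.51 T [-0.86  0.1   0.51] F [ 0.  -2.9  4. ] p [0.4936 0.1595 0.1179] yaw -0.825 q7 -1.837 g 65.7 op 0.133 tilt [ 0.0016 -0.0017]
```

step_arm(
  moves=[0,0,0,0,0,0,0,0,0,0,0,0.05,0,0,0.0001,0,0,0.1],
  squeeze=100,
)

```text
clock: 17.3
ee_pos: [0.4935, 0.1595, 0.1178]
ee_rot: [0.0, 0.896, -0.445, 0.001]
wrist_force: [-1.0, -3.8, 5.6]
opening: 0.116
grasp_force: 100.9
```

```bash
python3 -c "
from h import *
rd()"
```

```text
t 17.3 Tz 0.499 T [-0.76  0.16  0.5 ] F [-1.  -3.8  5.6] p [0.4935 0.1595 0.1178] yaw -0.922 q7 -1.917 g 100.9 op 0.116 tilt [ 0.0014 -0.0017]
```

step_arm(
  moves=[0,0,0,0,0,0,0,0,0,0,0,0,0,0,-0.04,0,0,0,0,0,-0.08,0,0,0,0,0,-0.08,0,0,0],
  claw=45,
  squeeze=65,
)

```text
clock: 17.92
ee_pos: [0.4947, 0.1612, 0.1991]
ee_rot: [-0.002, 0.896, -0.444, 0.002]
wrist_force: [0.1, 0.4, -1.4]
opening: 0.453
grasp_force: 0.0
```

```bash
python3 -c "
from h import *
rd();look(3,'w3b',.148);look(1,'w1b',.148)"
```

```text
t 17.93 Tz 0.038 T [-0.01  0.01  0.04] F [ 0.1  0.4 -1.4] p [0.4947 0.1612 0.1991] yaw -0.921 q7 -2.03 g 0.0 op 0.453 tilt [0.0047 0.0023]
u [326. 260.] rect [493.6 157.1] [14.3 43.9] yaw -38.9
u [ 44. 117.] rect [643.8 179.5] [25.1 40.5] yaw -55.6
```

View pics/w3b.png

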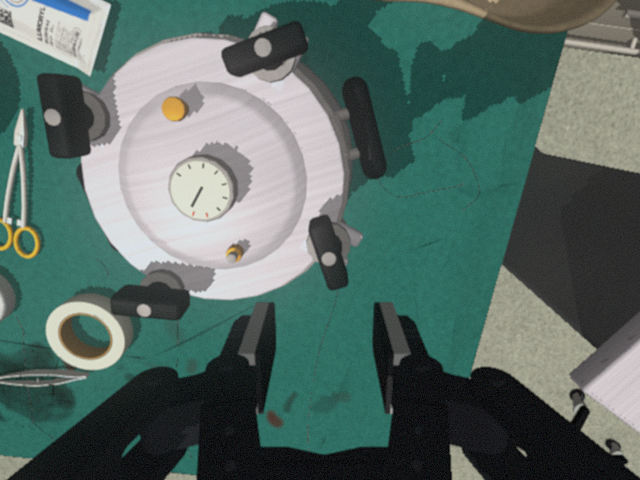

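The wrist picture shows knob_3's wing at about (328,252). Its yaw is −0.68, against −0.92 for the tool, so the wing followed the gripper (the difference is elastic twist) and did not slip. Single torque readings carry about ±0.04 of noise, so I'll regrip knob_3 and average readings at rest.

step_arm(
  moves=[-0.0012,0,0.03,0,0,-0.12,-0.0012,0.0005,0.06,0,0,-0.242,-0.0012,0.0005,0.08,0,0,-0.242,-0.0012,0.0005,0.081,0,0,-0.242],
)

```text
clock: 18.52
ee_pos: [0.4898, 0.1613, 0.1136]
ee_rot: [0.001, 0.943, -0.334, -0.002]
wrist_force: [-0.3, -0.6, 0.3]
opening: 0.45
grasp_force: 0.0
```

step_arm(
  moves=[0,0,0,0,0,0,0,0,-0.0005,0,0,0,0,0,-0.001,0,0,0],
  claw=0,
  squeeze=80,
)

```text
clock: 18.9
ee_pos: [0.4917, 0.1611, 0.1166]
ee_rot: [0.0, 0.943, -0.333, 0.0]
wrist_force: [1.5, -1.3, -8.7]
opening: 0.124
grasp_force: 79.4
```

```bash
cat >>h.py <<'E'
def avg(n=8):
    t=[]
    for _ in range(n): t.append(get_state()['wrist_torque'][2]);read_camera('wrist')
    print('rest Tz',np.mean(t).round(3),'+-',(np.std(t)/n**.5).round(3),np.round(t,2))
E
python3 -c "
from h import *
rd();avg(4)"
```

```text
t 18.9 Tz 0.095 T [-0.37 -0.23  0.09] F [ 1.5 -1.3 -8.7] p [0.4917 0.1611 0.1166] yaw -0.68 q7 -1.725 g 79.4 op 0.124 tilt [ 0.0002 -0.0008]
rest Tz 0.091 +- 0.013 [0.09 0.07 0.13 0.06]
```

step_arm(
  moves=[0,0,0,0,0,0.14,0,0,0.0001,0,0,0.29],
)

```text
clock: 19.35
ee_pos: [0.492, 0.1614, 0.1166]
ee_rot: [0.0, 0.884, -0.468, 0.0]
wrist_force: [1.2, -2.0, -6.1]
opening: 0.122
grasp_force: 80.9
```

```bash
python3 -c "
from h import *
rd();avg(8)"
```

```text
t 19.35 Tz 0.632 T [-0.45 -0.24  0.63] F [ 1.2 -2.  -6.1] p [0.492  0.1614 0.1166] yaw -0.973 q7 -1.964 g 80.9 op 0.122 tilt [ 0.0002 -0.0003]
rest Tz 0.512 +- 0.019 [0.63 0.54 0.51 0.47 0.52 0.51 0.45 0.47]
```

step_arm(
  moves=[0,0,0,0,0,0,0,0,0,0,0,0,0,0,-0.04,0,0,0,0,0,-0.082,0,0,0],
  claw=45,
)

```text
clock: 20.25
ee_pos: [0.4916, 0.1616, 0.1998]
ee_rot: [-0.0, 0.884, -0.467, -0.0]
wrist_force: [0.4, 0.3, -1.3]
opening: 0.449
grasp_force: 0.0
```

```bash
python3 -c "
from h import *
rd();togo([*K[2],.20],.56)"
```

```text
t 20.25 Tz 0.003 T [ 0.06 -0.03  0.  ] F [ 0.4  0.3 -1.3] p [0.4916 0.1616 0.1998] yaw -0.971 q7 -2.08 g 0.0 op 0.449 tilt [-0.0007  0.0007]
shift [-0.037  -0.1081 -0.0002] wz -1.531 q7 -2.08 tilt [-7.e-04  7.e-04 -1.e+00]
```

step_arm(
  moves=[-0.01,-0.03,0,0,0,-0.18,-0.02,-0.06,0,0,0,-0.36,-0.03,-0.09,0,0,0,-0.54,-0.037,-0.108,0,0,0,-0.72,-0.037,-0.108,0,0,0,-0.9],
)

```text
clock: 20.88
ee_pos: [0.5606, 0.2549, 0.1988]
ee_rot: [-0.001, 1.0, -0.031, 0.0]
wrist_force: [0.4, -0.0, -2.0]
opening: 0.451
grasp_force: 0.0
```

step_arm(
  moves=[0,0,0,0,0,-0.18,0,0,0,0,0,-0.36,0,0,0,0,0,-0.54,0,0,0,0,0,-0.63,0,0,0,0,0,-0.63],
)

```text
clock: 21.5
ee_pos: [0.5601, 0.253, 0.1992]
ee_rot: [-0.001, 0.961, 0.275, 0.0]
wrist_force: [-0.3, -0.0, -0.0]
opening: 0.452
grasp_force: 0.0
```

```bash
python3 -c "
from h import *
look(2,'w2c',.149);rd();togo([*K[2],.117],.56)"
```

```text
u [324. 259.] rect [562.5 253.3] [43.5 14. ] yaw 32.0
t 21.55 Tz 0.059 T [ 0.02 -0.03  0.06] F [-0.2  0.3 -0.1] p [0.56   0.253  0.1991] yaw 0.557 q7 -1.006 g 0.0 op 0.452 tilt [0.0002 0.0009]
shift [-0.0001 -0.0001  0.0821] wz -0.003 q7 -1.006 tilt [ 2.e-04  9.e-04 -1.e+00]
```

step_arm(
  moves=[0,0.0006,0.04,0,0,0,0,0.0006,0.065,0,0,0,0,0.0006,0.082,0,0,0,0,0.0006,0.082,0,0,0],
)

```text
clock: 22.05
ee_pos: [0.5596, 0.2522, 0.1157]
ee_rot: [0.0, 0.961, 0.276, -0.001]
wrist_force: [-0.1, 0.6, 0.4]
opening: 0.454
grasp_force: 0.0
```

step_arm(
  moves=[0,0,0,0,0,0,0,0,-0.0005,0,0,0,0,0,-0.0008,0,0,0],
  claw=0,
)

```text
clock: 22.42
ee_pos: [0.5614, 0.2523, 0.1183]
ee_rot: [0.0, 0.961, 0.276, 0.001]
wrist_force: [2.6, -1.2, -1.6]
opening: 0.122
grasp_force: 81.3
```

step_arm(
  moves=[0,0,0.0003,0,0,0.14,0,0,0.0006,0,0,0.28,0,0,0.0009,0,0,0.42],
)

```text
clock: 22.8
ee_pos: [0.5616, 0.2517, 0.1175]
ee_rot: [0.0, 0.998, 0.068, 0.001]
wrist_force: [1.5, -2.3, 1.3]
opening: 0.12
grasp_force: 81.5
```

```bash
python3 -c "
from h import *
rd();avg(4)"
```

```text
t 22.8 Tz 0.205 T [-0.51 -0.33  0.21] F [ 1.5 -2.3  1.3] p [0.5616 0.2517 0.1175] yaw 0.136 q7 -1.272 g 81.5 op 0.12 tilt [ 0.0027 -0.0006]
rest Tz 0.196 +- 0.018 [0.21 0.25 0.15 0.19]
```

step_arm(
  moves=[0,0,0.0004,0,0,0.15,0,0,0.0008,0,0,0.3],
)

```text
clock: 23.25
ee_pos: [0.5616, 0.2512, 0.1169]
ee_rot: [0.0, 0.997, -0.081, 0.001]
wrist_force: [1.2, -4.2, 6.5]
opening: 0.122
grasp_force: 82.4
```

```bash
python3 -c "
from h import *
rd();avg(4)"
```

```text
t 23.25 Tz 0.384 T [-0.92 -0.32  0.38] F [ 1.2 -4.2  6.5] p [0.5616 0.2512 0.1169] yaw -0.163 q7 -1.513 g 82.4 op 0.122 tilt [ 0.0025 -0.0006]
rest Tz 0.348 +- 0.013 [0.38 0.32 0.36 0.33]
```

step_arm(
  moves=[0,0,0.0001,0,0,0.14,0,0,0.0003,0,0,0.28],
)

```text
clock: 23.7
ee_pos: [0.5615, 0.2507, 0.1167]
ee_rot: [0.0, 0.976, -0.219, 0.001]
wrist_force: [1.3, -4.3, 6.7]
opening: 0.123
grasp_force: 82.4
```

```bash
python3 -c "
from h import *
rd();avg(4)"
```

```text
t 23.7 Tz 0.485 T [-1.09 -0.25  0.48] F [ 1.3 -4.3  6.7] p [0.5615 0.2507 0.1167] yaw -0.442 q7 -1.743 g 82.4 op 0.123 tilt [ 0.0023 -0.0014]
rest Tz 0.429 +- 0.02 [0.48 0.45 0.38 0.4 ]
```

Turning torque is about 0.48, so a little more.

step_arm(
  moves=[0,0,0,0,0,0.12,0,0,0.0002,0,0,0.25],
)

```text
clock: 24.15
ee_pos: [0.5613, 0.2504, 0.1165]
ee_rot: [0.001, 0.941, -0.339, 0.001]
wrist_force: [-0.5, -6.1, 6.3]
opening: 0.125
grasp_force: 82.5
```

```bash
python3 -c "
from h import *
rd();avg(5)"
```

```text
t 24.15 Tz 0.541 T [-1.26 -0.12  0.54] F [-0.5 -6.1  6.3] p [0.5613 0.2504 0.1165] yaw -0.692 q7 -1.951 g 82.5 op 0.125 tilt [ 0.0019 -0.002 ]
rest Tz 0.477 +- 0.018 [0.54 0.5  0.46 0.43 0.45]
```

step_arm(
  moves=[0,0,0,0,0,0.09,0,0,0.0001,0,0,0.18],
)

```text
clock: 24.65
ee_pos: [0.5611, 0.2501, 0.1163]
ee_rot: [0.001, 0.907, -0.422, 0.001]
wrist_force: [0.5, -6.0, 7.1]
opening: 0.123
grasp_force: 82.6
```

```bash
python3 -c "
from h import *
rd();avg(5)"
```

```text
t 24.65 Tz 0.549 T [-1.31 -0.09  0.55] F [ 0.5 -6.   7.1] p [0.5611 0.2501 0.1163] yaw -0.871 q7 -2.103 g 82.6 op 0.123 tilt [ 0.0014 -0.0025]
rest Tz 0.564 +- 0.011 [0.55 0.59 0.52 0.59 0.57]
```

step_arm(
  moves=[0,0,0,0,0,0,0,0,0,0,0,0,0,0,-0.04,0,0,0,0,0,-0.082,0,0,0],
  claw=45,
)

```text
clock: 25.4
ee_pos: [0.5592, 0.2534, 0.1971]
ee_rot: [0.0, 0.907, -0.421, -0.001]
wrist_force: [0.3, 0.4, -0.6]
opening: 0.453
grasp_force: 0.0
```

```bash
python3 -c "
from h import *
rd();togo([*K[4],.20],.797+.17)"
```

```text
t 25.4 Tz 0.017 T [ 0.01 -0.05  0.02] F [ 0.3  0.4 -0.6] p [0.5592 0.2534 0.1971] yaw -0.869 q7 -2.183 g 0.0 op 0.453 tilt [-0.0028  0.0004]
shift [ 0.1371  0.0833 -0.003 ] wz 1.306 q7 -2.183 tilt [-2.8e-03  4.0e-04 -1.0e+00]
```

step_arm(
  moves=[0.034,0.021,-0.003,0,0,-0.18,0.068,0.042,-0.003,0,0,-0.36,0.102,0.063,-0.003,0,0,-0.54,0.137,0.083,-0.003,0,0,-0.72,0.137,0.083,-0.003,0,0,-0.9],
)

```text
clock: 26.02
ee_pos: [0.5853, 0.0904, 0.2005]
ee_rot: [0.0, 1.0, 0.015, 0.0]
wrist_force: [0.1, 0.6, -0.4]
opening: 0.452
grasp_force: 0.0
```

step_arm(
  moves=[0,0,0,0,0,-0.18,0,0,0,0,0,-0.36,0,0,0,0,0,-0.54,0,0,0,0,0,-0.72,0,0,0,0,0,-0.9],
)

```text
clock: 26.65
ee_pos: [0.5846, 0.0952, 0.1998]
ee_rot: [-0.001, 0.892, 0.452, -0.0]
wrist_force: [-0.7, 0.8, -0.0]
opening: 0.451
grasp_force: 0.0
```

step_arm(
  moves=[0,0,0,0,0,-0.036,0,0,0,0,0,-0.036,0,0,0,0,0,-0.036],
)

```text
clock: 27.02
ee_pos: [0.585, 0.0944, 0.2]
ee_rot: [-0.0, 0.886, 0.464, -0.0]
wrist_force: [-0.3, 0.2, 0.3]
opening: 0.449
grasp_force: 0.0
```

```bash
python3 -c "
from h import *
look(4,'w4c',.149);rd();togo([*K[4],.117],.967)"
```

```text
u [323. 258.] rect [585.1  95.5] [43.8 14. ] yaw 55.8
t 27.07 Tz -0.059 T [-0.04  0.03 -0.06] F [ 0.8 -1.2 -0.2] p [0.5851 0.0944 0.2   ] yaw 0.965 q7 -0.43 g 0.0 op 0.451 tilt [-0.0003 -0.0001]
shift [-0.0001 -0.0011  0.083 ] wz -0.002 q7 -0.43 tilt [-3.e-04 -1.e-04 -1.e+00]
```

step_arm(
  moves=[0,-0.0006,0.04,0,0,0,0,-0.0006,0.065,0,0,0,0,-0.0006,0.082,0,0,0,0,-0.0006,0.082,0,0,0],
)

```text
clock: 27.58
ee_pos: [0.584, 0.0945, 0.1171]
ee_rot: [-0.0, 0.886, 0.464, -0.001]
wrist_force: [-0.2, -1.1, 0.5]
opening: 0.455
grasp_force: 0.0
```

step_arm(
  moves=[0,0,0,0,0,0,0,0,-0.0005,0,0,0,0,0,-0.0008,0,0,0],
  claw=0,
)

```text
clock: 27.95
ee_pos: [0.5852, 0.0948, 0.1197]
ee_rot: [0.0, 0.886, 0.464, 0.001]
wrist_force: [0.4, 0.3, 0.3]
opening: 0.123
grasp_force: 80.2
```

step_arm(
  moves=[0,0,0.0003,0,0,0.14,0,0,0.0006,0,0,0.28,0,0,0.0009,0,0,0.42,0,0,0.0012,0,0,0.56],
)

```text
clock: 28.45
ee_pos: [0.586, 0.0938, 0.1189]
ee_rot: [0.001, 0.98, 0.2, 0.001]
wrist_force: [0.3, -0.7, 2.9]
opening: 0.121
grasp_force: 80.8
```

```bash
python3 -c "
from h import *
rd();avg(4)"
```

```text
t 28.45 Tz 0.351 T [-0.43 -0.07  0.35] F [ 0.3 -0.7  2.9] p [0.586  0.0938 0.1189] yaw 0.402 q7 -0.799 g 80.8 op 0.121 tilt [ 0.003  -0.0009]
rest Tz 0.331 +- 0.02 [0.35 0.37 0.26 0.34]
```

step_arm(
  moves=[0,0,0.0002,0,0,0.15,0,0,0.0005,0,0,0.3],
)

```text
clock: 28.9
ee_pos: [0.5861, 0.0933, 0.1185]
ee_rot: [0.001, 0.999, 0.052, 0.002]
wrist_force: [0.2, -2.2, 5.7]
opening: 0.12
grasp_force: 81.2
```

```bash
python3 -c "
from h import *
rd();avg(4)"
```

```text
t 28.9 Tz 0.452 T [-0.7  -0.03  0.45] F [ 0.2 -2.2  5.7] p [0.5861 0.0933 0.1185] yaw 0.104 q7 -1.032 g 81.2 op 0.12 tilt [ 0.0031 -0.0011]
rest Tz 0.4 +- 0.016 [0.45 0.39 0.39 0.36]
```

step_arm(
  moves=[0,0,0.0001,0,0,0.15,0,0,0.0003,0,0,0.3],
)

```text
clock: 29.35
ee_pos: [0.5861, 0.0927, 0.1182]
ee_rot: [0.001, 0.995, -0.098, 0.002]
wrist_force: [0.5, -3.5, 6.4]
opening: 0.123
grasp_force: 81.3
```

```bash
python3 -c "
from h import *
rd();avg(5)"
```

```text
t 29.35 Tz 0.558 T [-0.88  0.07  0.56] F [ 0.5 -3.5  6.4] p [0.5861 0.0927 0.1182] yaw -0.196 q7 -1.271 g 81.3 op 0.123 tilt [ 0.0031 -0.002 ]
rest Tz 0.484 +- 0.021 [0.56 0.5  0.47 0.48 0.41]
```

step_arm(
  moves=[0,0,0,0,0,0.1,0,0,0.0001,0,0,0.2],
)

```text
clock: 29.85
ee_pos: [0.5859, 0.0923, 0.118]
ee_rot: [0.001, 0.981, -0.196, 0.002]
wrist_force: [0.4, -4.5, 6.3]
opening: 0.119
grasp_force: 81.2
```

```bash
python3 -c "
from h import *
rd();avg(5)"
```

```text
t 29.85 Tz 0.545 T [-1.03 -0.02  0.55] F [ 0.4 -4.5  6.3] p [0.5859 0.0923 0.118 ] yaw -0.394 q7 -1.431 g 81.2 op 0.119 tilt [ 0.0028 -0.0028]
rest Tz 0.519 +- 0.01 [0.55 0.51 0.54 0.48 0.52]
```

step_arm(
  moves=[0,0,0,0,0,0,0,0,0,0,0,0,0,0,-0.04,0,0,0,0,0,-0.082,0,0,0],
  claw=45,
)

```text
clock: 30.6
ee_pos: [0.5837, 0.0953, 0.1988]
ee_rot: [0.0, 0.981, -0.195, -0.001]
wrist_force: [0.2, 0.1, -0.1]
opening: 0.451
grasp_force: 0.0
```

```bash
python3 -c "
from h import *
rd();togo([*K[1],.20],1.676+.27)"
```

```text
t 30.6 Tz -0.028 T [-0.04 -0.04 -0.03] F [ 0.2  0.1 -0.1] p [0.5837 0.0953 0.1988] yaw -0.393 q7 -1.517 g 0.0 op 0.451 tilt [-0.0028  0.0005]
shift [ 0.0274 -0.1097 -0.0013] wz 0.802 q7 -1.517 tilt [-2.8e-03  5.0e-04 -1.0e+00]
```

Knobs 2 and 4 are tight. Next I check that the 1–3 pair kept its load.

step_arm(
  moves=[0.007,-0.03,-0.001,0,0,0.18,0.014,-0.06,-0.001,0,0,0.36,0.021,-0.09,-0.001,0,0,0.54,0.0275,-0.11,-0.001,0,0,0.72,0.0275,-0.11,-0.001,0,0,0.8],
)

```text
clock: 31.22
ee_pos: [0.6523, 0.1883, 0.1983]
ee_rot: [0.0, 0.827, -0.562, -0.001]
wrist_force: [-0.4, -0.5, 0.6]
opening: 0.449
grasp_force: 0.0
```

step_arm(
  moves=[0,0,0,0,0,0,0,0,0,0,0,0,0,0,0,0,0,0],
)

```text
clock: 31.6
ee_pos: [0.6521, 0.1854, 0.1999]
ee_rot: [-0.0, 0.827, -0.562, -0.0]
wrist_force: [0.4, -1.1, 0.2]
opening: 0.456
grasp_force: 0.0
```

```bash
python3 -c "
from h import *
look(1,'w1c',.148);rd();togo([*K[1],.117],1.946)"
```

```text
u [325. 258.] rect [651.4 180.6] [14.7 43.8] yaw -51.9
t 31.65 Tz -0.006 T [-0.04 -0.01 -0.01] F [ 1.3  0.1 -0.3] p [0.6522 0.1855 0.2   ] yaw -1.194 q7 -2.387 g 0.0 op 0.453 tilt [-0.0001  0.0007]
shift [-0.001   0.0008  0.083 ] wz 0.002 q7 -2.387 tilt [-1.e-04  7.e-04 -1.e+00]
```

Knob_1's wing is at −0.906 rad, not the −1.196 expected, so the gripper slipped a bit on it at 65 N. I'll regrip it at its true angle and finish it.

step_arm(
  moves=[-0.001,0.0008,0.03,0,0,-0.15,-0.001,0.0008,0.06,0,0,-0.288,-0.001,0.0008,0.082,0,0,-0.288,-0.001,0.0008,0.082,0,0,-0.288],
)

```text
clock: 32.15
ee_pos: [0.6501, 0.1862, 0.1162]
ee_rot: [0.001, 0.899, -0.439, -0.001]
wrist_force: [0.4, -0.4, 0.3]
opening: 0.453
grasp_force: 0.0
```

step_arm(
  moves=[0,0,0,0,0,0,0,0,-0.0005,0,0,0,0,0,-0.0008,0,0,0],
  claw=0,
)

```text
clock: 32.52
ee_pos: [0.6508, 0.1849, 0.1195]
ee_rot: [0.001, 0.899, -0.438, 0.0]
wrist_force: [-4.2, -3.1, 2.6]
opening: 0.124
grasp_force: 79.9
```

step_arm(
  moves=[0,0,0,0,0,0.14,0,0,0.0001,0,0,0.26],
)

```text
clock: 32.78
ee_pos: [0.651, 0.1849, 0.1195]
ee_rot: [0.001, 0.834, -0.552, 0.0]
wrist_force: [-3.6, -3.5, 4.1]
opening: 0.117
grasp_force: 80.1
```

```bash
python3 -c "
from h import *
rd();avg(5)"
```

```text
t 32.77 Tz 0.444 T [-0.77  0.83  0.44] F [-3.6 -3.5  4.1] p [0.651  0.1849 0.1195] yaw -1.17 q7 -2.305 g 80.1 op 0.117 tilt [-0.0002 -0.0015]
rest Tz 0.343 +- 0.026 [0.44 0.37 0.29 0.28 0.33]
```

step_arm(
  moves=[0,0,0.0002,0,0,0.14,0,0,0.0004,0,0,0.28],
)

```text
clock: 33.28
ee_pos: [0.6511, 0.1849, 0.1192]
ee_rot: [0.001, 0.748, -0.663, 0.001]
wrist_force: [-4.6, -3.3, 3.7]
opening: 0.122
grasp_force: 80.2
```

```bash
python3 -c "
from h import *
rd();avg(5)"
```

```text
t 33.27 Tz 0.452 T [-0.76  0.81  0.45] F [-4.6 -3.3  3.7] p [0.6511 0.1849 0.1192] yaw -1.451 q7 -2.558 g 80.2 op 0.122 tilt [ 0.0001 -0.0016]
rest Tz 0.346 +- 0.024 [0.45 0.32 0.32 0.32 0.32]
```

step_arm(
  moves=[0,0,0,0,0,0,0,0,0,0,0,0,0,0,-0.04,0,0,0,0,0,-0.081,0,0,0,0,0,-0.081,0,0,0],
  claw=45,
)

```text
clock: 34.15
ee_pos: [0.6537, 0.1862, 0.2031]
ee_rot: [-0.003, 0.75, -0.661, 0.002]
wrist_force: [0.7, -0.6, -0.4]
opening: 0.45
grasp_force: 0.0
```

```bash
python3 -c "
from h import *
look(1,'w1d',.148);rd();togo([*K[1],.20],-1.2)"
```

```text
u [329. 255.] rect [647.9 256.9] [445.3 194.7] yaw 7.6
t 34.2 Tz 0.054 T [0.04 0.01 0.05] F [-0.3 -1.3 -0.7] p [0.6524 0.1867 0.2007] yaw -1.446 q7 -2.616 g 0.0 op 0.451 tilt [0.0035 0.0015]
shift [0.0004 0.0014 0.0007] wz -0.246 q7 -2.616 tilt [ 0.0035  0.0015 -1.    ]
```

View pics/w1d.png

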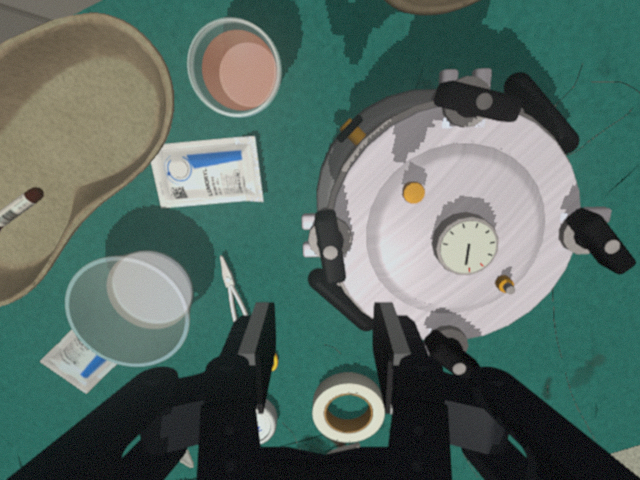

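Knob_1's wing runs from (325,212) to (336,278), about 0.14 rad off the tool axis, so it followed the gripper. The last joint is near its range limit, so I'll regrip half a turn back.

step_arm(
  moves=[0,0.001,0,0,0,-0.18,0,0.001,0,0,0,-0.36,0,0.001,0,0,0,-0.54,0,0.001,0,0,0,-0.72,0,0.001,0,0,0,-0.9],
)

```text
clock: 34.83
ee_pos: [0.6496, 0.1868, 0.1975]
ee_rot: [0.0, 0.964, -0.267, -0.001]
wrist_force: [-0.9, -0.2, -0.4]
opening: 0.452
grasp_force: 0.0
```

step_arm(
  moves=[0,0,0,0,0,-0.18,0,0,0,0,0,-0.36,0,0,0,0,0,-0.54,0,0,0,0,0,-0.72,0,0,0,0,0,-0.9],
)

```text
clock: 35.45
ee_pos: [0.6495, 0.1868, 0.1975]
ee_rot: [-0.0, 0.984, 0.179, -0.001]
wrist_force: [-0.5, -0.8, -0.7]
opening: 0.453
grasp_force: 0.0
```

step_arm(
  moves=[0,0,0,0,0,-0.18,0,0,0,0,0,-0.36,0,0,0,0,0,-0.54,0,0,0,0,0,-0.72,0,0,0,0,0,-0.9],
)

```text
clock: 36.08
ee_pos: [0.6494, 0.1868, 0.1975]
ee_rot: [-0.001, 0.808, 0.589, -0.001]
wrist_force: [-0.5, -0.9, 0.3]
opening: 0.452
grasp_force: 0.0
```

step_arm(
  moves=[0,0,0,0,0,-0.18,0,0,0,0,0,-0.36,0,0,0,0,0,-0.58,0,0,0,0,0,-0.58,0,0,0,0,0,-0.58],
)

```text
clock: 36.7
ee_pos: [0.6499, 0.1863, 0.1984]
ee_rot: [-0.001, 0.609, 0.793, -0.0]
wrist_force: [-1.2, -0.1, -0.5]
opening: 0.446
grasp_force: 0.0
```

```bash
python3 -c "
from h import *
look(1,'w1e',.148);rd();togo([*K[1],.116],1.836)"
```

```text
u [326. 260.] rect [649.5 187.7] [14.  43.7] yaw -75.1
t 36.75 Tz -0.025 T [ 0.03  0.02 -0.03] F [ 0.  -1.1 -0.4] p [0.6499 0.1862 0.1985] yaw 1.831 q7 0.17 g 0.0 op 0.449 tilt [-0.0009  0.0001]
shift [-0.0004  0.0011  0.0825] wz -0.005 q7 0.17 tilt [-9.e-04  1.e-04 -1.e+00]
```

step_arm(
  moves=[0,0.0005,0.04,0,0,0,0,0.0005,0.065,0,0,0,0,0.0005,0.083,0,0,0,0,0.0005,0.083,0,0,0],
)

```text
clock: 37.25
ee_pos: [0.6497, 0.1861, 0.1147]
ee_rot: [-0.001, 0.609, 0.794, -0.001]
wrist_force: [0.3, 0.3, 0.2]
opening: 0.449
grasp_force: 0.0
```

step_arm(
  moves=[0,0,0,0,0,0,0,0,-0.0005,0,0,0,0,0,-0.0008,0,0,0],
  claw=0,
  squeeze=95,
)

```text
clock: 37.62
ee_pos: [0.6506, 0.1862, 0.1178]
ee_rot: [-0.0, 0.608, 0.794, 0.0]
wrist_force: [-1.7, -1.1, 1.1]
opening: 0.119
grasp_force: 93.7
```

step_arm(
  moves=[0,0,0,0,0,0.14,0,0,0.0002,0,0,0.28,0,0,0.0004,0,0,0.4],
)

```text
clock: 38.0
ee_pos: [0.6514, 0.1862, 0.1177]
ee_rot: [0.001, 0.755, 0.656, 0.001]
wrist_force: [-2.2, -0.4, 3.7]
opening: 0.112
grasp_force: 94.1
```

```bash
python3 -c "
from h import *
rd();avg(5)"
```

```text
t 38.0 Tz 0.551 T [-0.25  0.31  0.55] F [-2.2 -0.4  3.7] p [0.6514 0.1862 0.1177] yaw 1.431 q7 -0.117 g 94.1 op 0.112 tilt [0.0018 0.    ]
rest Tz 0.456 +- 0.027 [0.55 0.48 0.4  0.46 0.39]
```

Turning torque is about 0.55 and rest about 0.43, so a little more.

step_arm(
  moves=[0,0,0.0001,0,0,0.1,0,0,0.0003,0,0,0.2],
)

```text
clock: 38.5
ee_pos: [0.6518, 0.1861, 0.1175]
ee_rot: [0.001, 0.816, 0.579, 0.001]
wrist_force: [-1.8, -1.8, 5.7]
opening: 0.118
grasp_force: 94.4
```

```bash
python3 -c "
from h import *
rd();avg(5)"
```

```text
t 38.5 Tz 0.479 T [-0.34  0.32  0.48] F [-1.8 -1.8  5.7] p [0.6518 0.1861 0.1175] yaw 1.234 q7 -0.274 g 94.4 op 0.118 tilt [0.0025 0.0003]
rest Tz 0.443 +- 0.01 [0.48 0.45 0.45 0.42 0.41]
```

step_arm(
  moves=[0,0,0.0001,0,0,0.12,0,0,0.0003,0,0,0.25],
)

```text
clock: 39.0
ee_pos: [0.6523, 0.1858, 0.1173]
ee_rot: [0.001, 0.882, 0.472, 0.002]
wrist_force: [-0.4, -2.0, 5.9]
opening: 0.116
grasp_force: 94.4
```

```bash
python3 -c "
from h import *
rd();avg(5)"
```

```text
t 39.0 Tz 0.523 T [-0.38  0.09  0.52] F [-0.4 -2.   5.9] p [0.6523 0.1858 0.1173] yaw 0.983 q7 -0.476 g 94.4 op 0.116 tilt [0.0034 0.    ]
rest Tz 0.481 +- 0.012 [0.52 0.47 0.49 0.44 0.48]
```

step_arm(
  moves=[0,0,0.0001,0,0,0.08,0,0,0.0002,0,0,0.15],
)

```text
clock: 39.5
ee_pos: [0.6525, 0.1857, 0.1172]
ee_rot: [0.001, 0.914, 0.406, 0.002]
wrist_force: [0.2, -2.6, 4.5]
opening: 0.114
grasp_force: 94.4
```

```bash
python3 -c "
from h import *
rd();avg(5)"
```

```text
t 39.5 Tz 0.64 T [-0.39  0.21  0.64] F [ 0.2 -2.6  4.5] p [0.6525 0.1857 0.1172] yaw 0.835 q7 -0.595 g 94.4 op 0.114 tilt [ 0.0039 -0.0004]
rest Tz 0.582 +- 0.019 [0.64 0.56 0.59 0.61 0.52]
```

step_arm(
  moves=[0,0,0,0,0,0,0,0,0,0,0,0,0,0,-0.04,0,0,0,0,0,-0.083,0,0,0],
  claw=45,
)

```text
clock: 40.25
ee_pos: [0.6501, 0.1863, 0.1986]
ee_rot: [-0.0, 0.914, 0.405, -0.001]
wrist_force: [-0.4, -0.5, 0.4]
opening: 0.452
grasp_force: 0.0
```

```bash
python3 -c "
from h import *
rd();togo([*K[3],.20],-.72)"
```

```text
t 40.25 Tz 0.014 T [ 0.03 -0.04  0.01] F [-0.4 -0.5  0.4] p [0.6501 0.1863 0.1986] yaw 0.834 q7 -0.647 g 0.0 op 0.452 tilt [-0.002  -0.0005]
shift [-0.1236 -0.1    -0.0011] wz 1.554 q7 -0.647 tilt [-2.e-03 -5.e-04 -1.e+00]
```

Knob_1 is tight (rest 0.57). Next I check knob_3.

step_arm(
  moves=[-0.03,-0.025,-0.001,0,0,0.18,-0.06,-0.05,-0.001,0,0,0.36,-0.09,-0.075,-0.001,0,0,0.54,-0.1235,-0.1,-0.001,0,0,0.72,-0.1235,-0.1,-0.001,0,0,0.9],
)

```text
clock: 40.88
ee_pos: [0.4901, 0.1619, 0.1994]
ee_rot: [-0.001, 0.999, -0.036, -0.002]
wrist_force: [0.6, 0.5, 0.1]
opening: 0.451
grasp_force: 0.0
```

step_arm(
  moves=[0,0,0,0,0,0.18,0,0,0,0,0,0.36,0,0,0,0,0,0.54,0,0,0,0,0,0.654,0,0,0,0,0,0.654],
)

```text
clock: 41.5
ee_pos: [0.4935, 0.162, 0.1993]
ee_rot: [0.0, 0.936, -0.352, -0.0]
wrist_force: [0.3, 0.6, -0.2]
opening: 0.452
grasp_force: 0.0
```

```bash
python3 -c "
from h import *
look(3,'w3e',.148);rd();togo([*K[3],.116],-.72)"
```

```text
u [325. 258.] rect [494.7 158.3] [14.  43.6] yaw -41.2
t 41.55 Tz 0.031 T [-0.02 -0.01  0.03] F [-0.1 -0.9 -0.6] p [0.4936 0.162  0.1994] yaw -0.718 q7 -1.848 g 0.0 op 0.449 tilt [-0.0003 -0.0004]
shift [-0.0004  0.0005  0.0834] wz 0.002 q7 -1.848 tilt [-3.e-04 -4.e-04 -1.e+00]
```

step_arm(
  moves=[0,0.001,0.04,0,0,0,0,0.001,0.065,0,0,0,0,0.001,0.083,0,0,0,0,0.001,0.083,0,0,0],
)

```text
clock: 42.05
ee_pos: [0.4924, 0.1611, 0.116]
ee_rot: [0.0, 0.936, -0.352, -0.001]
wrist_force: [0.2, 0.8, 0.3]
opening: 0.45
grasp_force: 0.0
```

step_arm(
  moves=[0,0,0,0,0,0,0,0,-0.0005,0,0,0,0,0,-0.0008,0,0,0],
  claw=0,
)

```text
clock: 42.42
ee_pos: [0.4928, 0.1604, 0.1181]
ee_rot: [0.0, 0.936, -0.352, 0.0]
wrist_force: [-2.1, -3.8, 1.3]
opening: 0.111
grasp_force: 93.4
```

step_arm(
  moves=[0,0,0,0,0,0.15,0,0,0.0001,0,0,0.3],
)

```text
clock: 42.68
ee_pos: [0.4929, 0.1604, 0.1181]
ee_rot: [0.0, 0.872, -0.49, 0.0]
wrist_force: [-2.3, -4.1, 3.2]
opening: 0.114
grasp_force: 94.5
```

```bash
python3 -c "
from h import *
rd();avg(5)"
```

```text
t 42.67 Tz 0.588 T [-0.72  0.58  0.59] F [-2.3 -4.1  3.2] p [0.4929 0.1604 0.1181] yaw -1.024 q7 -1.985 g 94.5 op 0.114 tilt [ 0.0001 -0.0009]
rest Tz 0.475 +- 0.028 [0.59 0.47 0.48 0.43 0.41]
```

step_arm(
  moves=[0,0,0.0001,0,0,0.09,0,0,0.0002,0,0,0.18],
)

```text
clock: 43.18
ee_pos: [0.493, 0.1604, 0.1179]
ee_rot: [0.0, 0.825, -0.565, 0.0]
wrist_force: [-4.1, -3.2, 6.4]
opening: 0.113
grasp_force: 94.9
```

```bash
python3 -c "
from h import *
rd();avg(5)"
```

```text
t 43.17 Tz 0.646 T [-0.84  0.8   0.65] F [-4.1 -3.2  6.4] p [0.493  0.1604 0.1179] yaw -1.201 q7 -2.137 g 94.9 op 0.113 tilt [ 0.0001 -0.0009]
rest Tz 0.585 +- 0.017 [0.65 0.57 0.6  0.58 0.53]
```

step_arm(
  moves=[0,0,0,0,0,0,0,0,0,0,0,0,0,0,-0.04,0,0,0,0,0,-0.09,0,0,0,0,0,-0.09,0,0,0],
  claw=45,
)

```text
clock: 44.05
ee_pos: [0.4957, 0.1617, 0.2104]
ee_rot: [-0.003, 0.825, -0.564, 0.002]
wrist_force: [0.1, 0.5, -0.0]
opening: 0.448
grasp_force: 0.0
```

```bash
python3 -c "
from h import *
rd();print(hand_in())"
```

```text
t 44.05 Tz -0.022 T [ 0.   -0.03 -0.02] F [ 0.1  0.5 -0. ] p [0.4957 0.1617 0.2104] yaw -1.199 q7 -2.263 g 0.0 op 0.448 tilt [0.0069 0.0025]
the job is handed in; nothing more can be done
None
```

The job is handed in at 44 s: knobs 2 and 4 were nipped to about 0.36 N m, then all four tightened in the order 1, 3, 2, 4 to 0.55–0.65 N m while turning, with knobs 1 and 3 topped up after that because knob 1 had fallen to about 0.45; I did not measure whether the cover stayed level or is fully home, or recheck 2 and 4 after the top-up.

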